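# Core the demonstration coil and hold it up

### The arm

A 6-joint arm with a two-finger parallel gripper is mounted at the origin on the work surface. World frame = base frame: x ahead of the robot, y to its left, z up, the work surface at z = 0. Lengths are in m, angles in rad, forces in N, time in s.
With the tool pointing down it reaches from about 0.3 to 0.875 m from the base axis. Payload 6.4 kg.
Tool frame: the origin (TCP) lies between the finger pads; the fingertips stand 22 mm ahead of it and the grasp point (between the pads) lies 3 mm ahead of it; z points along the fingers, y is the line along which they close (so a half turn about z gives the same grasp; the last joint's range is limited). The gripper opens to 85 mm and grips with 20 to 120 N. Pads are 22 mm wide; open, the fingers measure 114 mm over their backs; the gripper's body (76 mm by 85 mm) begins 54 mm behind the grasp point. The pads swing forward as they close: fully open they stand 13 mm farther back than shut.
Start: joints at [1.049, 0.181, 1.607, -0, 1.354, -0.206], TCP at [0.179, 0.547, 0.253] pointing down, gripper open.
Joint ranges: [-2.99, 2.99], [-0.89, 2.07], [0.3, 2.58], [-1.14, 4.28], [0, 2.63], [-3.12, 3.12]. Speed limits (rad/s): [2.57, 2.57, 3.01, 3.14, 3.14, 3.14].

### API

Orientations are given as a unit quaternion [w, x, y, z].
In Python, from bench import ctrl, imaging, workorder gives the robot as it stands.
- The arm moves only by the shell command python3 -m pendant 'ROWS' [OPENING]. ROWS is JSON, a list of rows, each a list of 4 numbers: the shift along the tool's x, y, z in cm, then the turn about the tool's z in degrees. In form: [[dx, dy, dz, roll], ...]. A call has 1 to 12 rows; each row is the pose to reach, as a shift and turn from the pose commanded when the call began, along the tool's axes at that moment; what a row does not reach only later rows make up. A row lasts 1/12 s, in which the tool goes at most 41.7 mm and 7.16 degrees, less where a joint would pass 70% of its speed; a pose out of reach is approached as far as the arm can. A call with a gripper value outside its range is refused whole. OPENING is the opening, from 0 (shut) to 1 (fully open), set as the call begins (- or left out, the last holds). The fingers move at their own pace and stop on an object; the grip force is fixed at half the most. Time passes only in rows, so rows that repeat a pose let the fingers close. It gives the time, the measured TCP pose, the force, the opening and the grip force at its end, in the units of the state.
- ctrl.get_obs(): the state, without advancing time (a new reading comes with each control period).
- imaging.camera(name): name is "side" or "top"; returns the picture (384x512x3 uint8, red, green, blue); there is no depth.
- imaging.camera_info(name): a dict with "K" (3x3 intrinsics, pixels), "k1" (the pictures are not rectified: a ray, as slopes to the right and down, at radius r is drawn at 1 + k1 r^2 times it, then the intrinsics apply), "T" (4x4, takes a point from camera to world coordinates). Camera axes: x right, y up, looking along -z (the intrinsics and any distortion apply to the point x, -y, -z); pixel columns grow to the right and rows downward; lengths in m; the calibration is good to about 2 mm. A picture is of the moment at which its call begins. camera_info takes no time and is no camera call.
- workorder.hand_in(): hands the job in; it is judged then, once.
The state is a dict: "time_s": time; "q": joint angles; "dq": joint speeds; "joint_efforts": joint torques, N m; "eef_pos": TCP position; "eef_rot": TCP orientation; "wrist_force": force on the tool from outside, world axes, zero at the start; "torque": the same for the moment, N m; "opening": opening from 0.0 (shut) to 1.0 (fully open); "grasp_force": force on a finger pad.
Only numpy, scipy, OpenCV 4.12 (cv2) and the standard library are available. Lean on these libraries where they do the work, as an engineer would, in place of code of your own. Each camera call takes 0.05 s, during which the arm holds its last target. There are 200 camera calls.

### The job

Take the flat iron core with the rectangular block head out of the wooden rack and push it down into the slot of the square coil that stands on the brown panel board, until its head sits fully on the coil's top. Then take hold of the coil itself, lift it with the core in it about 10 cm clear above the panel, and finish while still holding it there over the panel, steady and level: do not put it down or let go. Leave the round-headed blade, the round spool, the compass and the screwdriver where they are.

Things in the scene. Friction and masses are not known exactly. Their poses are not given: they have to be found in the camera images.
- panel: Fixed brown bakelite board, 220 x 380 mm (x, y), top 22 mm above the table. Origin: centre of underside, z up. It carries, with heights above its top: 27 mm red terminals at (-90,-160) and (90,-160) mm, a 21 mm rocker switch at (65,30), a 48 mm bulb in a holder at (50,130). The square coil stands in its -y half.
- coil: Loose square coil, about 0.35 kg, standing on the panel: 54 x 54 mm, 64 mm tall. Pale plywood cheeks 54 x 54 x 14 mm at top and bottom have flat sides to grip; copper winding 48 x 48 mm between. Origin: centre of underside, z up. A vertical slot right through its middle, 10 mm (own x) by 30 mm (own y), has a thin brass lip.
- coil_slot (a point): Centre of the slot's mouth, in the middle of the coil's top face, 64 mm above the coil's underside; axes as the coil's.
- core: Loose flat iron core, about 0.11 kg, upright in one of the rack's two slots. Block head 16 x 34 mm (own x, y), 32 mm tall; below it a blade 6 x 26 mm, 50 mm long, its last 5 mm stepped to 3 x 22 mm. Origin: centre of the head's underside (shoulder), z up; blade tip at z = -50 mm. The head starts resting on the rack's top; it cannot enter the coil's slot and stops on the coil's top.
- rack: Fixed light wooden block 80 x 160 mm (x, y), 62 mm tall, with two slots 10 x 30 mm (x, y), 55 mm deep, at y = -35 and +35 mm from its middle; the core stands in one and the round-headed blade in the other. Origin: centre of its underside; z up.
- gauge: Loose round-headed blade in the rack's other slot, to be left: knobbed head 25 mm across and 28 mm tall, blade 14 x 6 x 50 mm. Origin: centre of the head's underside.
- spool: Loose round copper spool on the panel (its +y half), to be left: 48 mm across, 40 mm tall. Origin: centre of its underside.
- compass: Loose round brass compass on the table, to be left: 60 mm across, 16 mm tall. Origin: centre of its underside.
- driver: Loose screwdriver lying on the table, to be left: about 160 mm long along its own x. Origin: on its underside.
There are look-alikes about, which are no part of the job. What is shaped like the core but blue is not meant.

How it is judged:
By the outcome, as a careful person would: the job done as asked, in the order asked, and still so for the second after the job is handed in, while the arm keeps its last pose, push and grip.
It also fails if it takes over 53 s, if anything falls off the work surface, if the arm or the gripper's body presses on something with over 40 N, if the wrist force passes 120 N, or if a joint passes its speed limit or range.

## Working session

There is one attempt and no reset: what is moved stays moved. The work goes in short steps, Python scripts to look and compute and a shell command to move; the robot and the scene stay as the last step left them, time stands still between calls to the robot, and variables do not carry over. Pictures are saved under pics/ and viewed, at most 10 in all, crops included, and the job is handed in when it is done.

```bash
ls; mkdir -p pics; python3 - <<'E'
from bench import ctrl, imaging
import cv2
o=ctrl.get_obs(); print(o)
for n in("top","side"):
    im=imaging.camera(n); cv2.imwrite(f"pics/{n}0.png",im[...,::-1]); print(imaging.camera_info(n))
E
```

```text
pics
{'time_s': 0.0, 'q': array([ 1.04871637e+00,  1.81536033e-01,  1.60801636e+00,  1.31069265e-05,
        1.35379885e+00, -2.06333914e-01]), 'dq': array([-1.34184619e-03, -3.17080704e-04,  1.02250750e-03,  2.68136769e-06,
       -1.02958520e-03,  7.80878769e-04]), 'joint_efforts': array([-1.28686956e-03, -4.44873333e+01, -3.51339877e+01, -3.40361366e-04,
        8.95336474e-03,  1.17771538e-05]), 'eef_pos': array([0.17828689, 0.54611727, 0.2523829 ]), 'eef_rot': array([-3.19189951e-04,  1.57219373e-01,  9.87563312e-01, -8.19336893e-04]), 'wrist_force': array([-0.52972828,  0.24578473, -0.08543623]), 'torque': array([0.0053957 , 0.01229369, 0.01519375]), 'grasp_force': 0.0, 'opening': 1.0032010694204678}
{'K': array([[360.21623048,   0.        , 251.02536341],
       [  0.        , 360.21623048, 193.07911102],
       [  0.        ,   0.        ,   1.        ]]), 'k1': -0.0787978753729757, 'T': array([[-1.00808792e-02,  9.70673486e-01, -2.40190257e-01,
         3.72714262e-01],
       [-9.99947838e-01, -1.01802976e-02,  8.26879367e-04,
         2.58791849e-03],
       [-1.64257842e-03,  2.40186064e-01,  9.70725480e-01,
         8.90269224e-01],
       [ 0.00000000e+00,  0.00000000e+00,  0.00000000e+00,
         1.00000000e+00]])}
{'K': array([[371.38383185,   0.        , 259.90277901],
       [  0.        , 371.38383185, 188.70927865],
       [  0.        ,   0.        ,   1.        ]]), 'k1': -0.011108916563596784, 'T': array([[ 0.95835276,  0.13153032, -0.25349508,  0.35881001],
       [-0.28531217,  0.47989256, -0.82963854, -0.66867519],
       [ 0.01252778,  0.86741162,  0.49743356,  0.4738155 ],
       [ 0.        ,  0.        ,  0.        ,  1.        ]])}
```

View pics/top0.png

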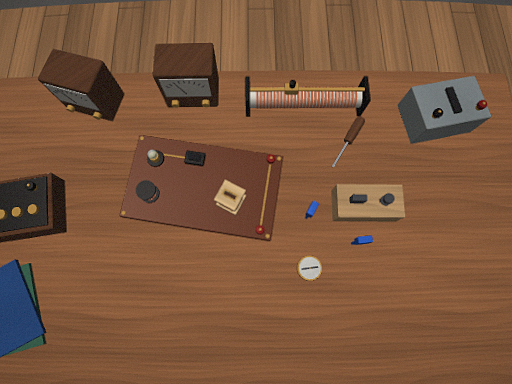

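View pics/side0.png

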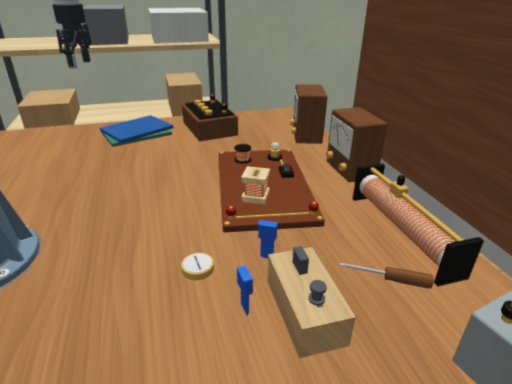

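Top view: rack at (369,203), with a dark block head at (358,198) and a round knob at (388,199). The two blue look-alikes stand or lie at (312,209) and (363,240). The coil is at (230,196). The dark rectangular head in the rack at (358,198) [side (300,260)] fits "core". The round one is the gauge and the blue ones aren't meant. I'll confirm this in one enlarged crop.

```bash
cat > h.py <<'E'
import numpy as np, cv2
from bench import ctrl, imaging
from scipy.spatial.transform import Rotation as R
def ray(n,p):
    c=imaging.camera_info(n);K=c["K"];T=c["T"]
    d=np.array([[c["k1"],0,0,0]],float)
    u=(np.array(p,float)-K[[0,1],2])/K[0,0]
    s=u.copy()
    for _ in range(20): s=u/(1+c["k1"]*(s@s))
    return T[:3,3],T[:3,:3]@np.array([s[0],-s[1],-1])
def plane(n,p,z):
    o,d=ray(n,p); return o+d*(z-o[2])/d[2]
def proj(n,X):
    c=imaging.camera_info(n);T=c["T"];v=T[:3,:3].T@(np.array(X)-T[:3,3])
    s=np.array([v[0],-v[1]])/-v[2]; s=s*(1+c["k1"]*(s@s)); return s*c["K"][0,0]+c["K"][[0,1],2]
E
python3 - <<'E'
import cv2,numpy as np
t=cv2.imread('pics/top0.png');s=cv2.imread('pics/side0.png')
f=lambda im,x,y,w,h:cv2.resize(im[y:y+h,x:x+w],(400,300),interpolation=cv2.INTER_CUBIC)
a=np.vstack([np.hstack([f(t,325,170,80,60),f(t,205,170,60,45)]),np.hstack([f(s,270,240,80,60),f(s,226,155,60,45)])])
cv2.imwrite('pics/crop0.png',a)
E
```

```text
(no output)
```

View pics/crop0.png

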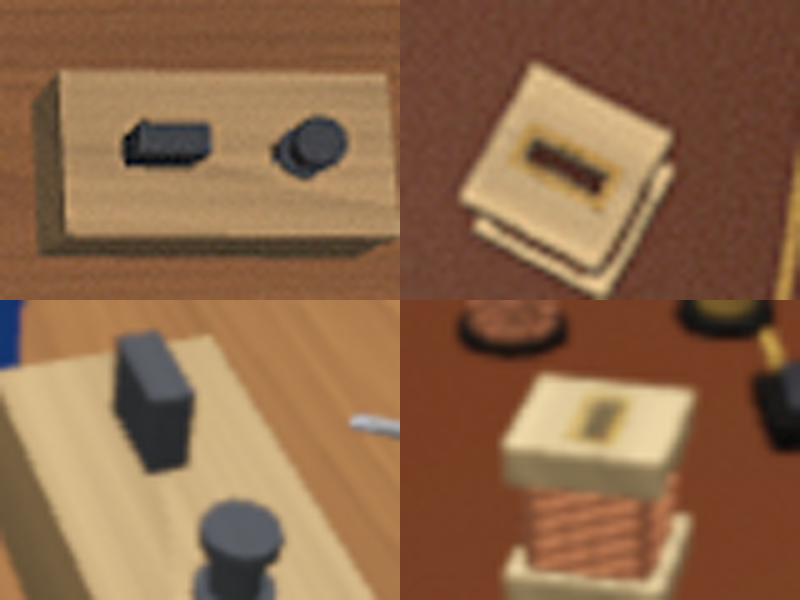

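The crop confirms it: the dark rectangular block head is in the rack slot at top px (359,198), side px (300,260), and the round knob sits in the other slot. The coil's top face and slot are clear (top px ~ (230,195)), turned about 30°.

```bash
python3 - <<'E'
from h import *
c=lambda x,y,x0,y0,k:((x+.5)/k-.5+x0,(y+.5)/k-.5+y0)
def rep(name,n,pts,z):
    P=np.array([plane(n,p,z) for p in pts]);m=P.mean(0)
    e=np.roll(P,-1,0)-P
    print(name,n,'centre',(m*1e3).round(1),'edges',(np.linalg.norm(e,axis=1)*1e3).round(1),'ang',np.degrees(np.arctan2(e[:,1],e[:,0])).round(1))
k=20/3
rep('coil','top',[c(*p,205,170,k) for p in[(135,62),(273,133),(198,272),(60,203)]],.086)
rep('slotbrass','top',[c(*p,205,170,k) for p in[(123,122),(222,168),(207,210),(110,160)]],.086)
rep('coil','side',[c(*p,226,155,k) for p in[(140,75),(295,90),(262,165),(105,142)]],.086)
rep('slotbrass','side',[c(*p,226,155,k) for p in[(183,94),(232,98),(220,145),(168,138)]],.086)
rep('core','top',[c(*p,325,170,5) for p in[(143,122),(212,122),(212,157),(141,152)]],.094)
rep('core','side',[c(*p,270,240,5) for p in[(117,36),(156,32),(193,90),(160,101)]],.094)
rep('rack','top',[c(*p,325,170,5) for p in[(60,70),(387,74),(398,237),(66,236)]],.062)
# masks
t=cv2.imread('pics/top0.png');s=cv2.imread('pics/side0.png')
def big(im,x,y,w,h,k=8): return cv2.resize(im[y:y+h,x:x+w],None,fx=k,fy=k,interpolation=cv2.INTER_CUBIC)
def rect(name,n,mask,x,y,z):
    cs=max(cv2.findContours(mask,0,2)[0],key=cv2.contourArea)
    P=np.array([plane(n,c(*q[0],x,y,8),z)[:2]*1e3 for q in cs],np.float32)
    r=cv2.minAreaRect(P); print(name,n,np.round(r[0],1),np.round(r[1],1),round(r[2],1))
b=big(t,215,180,32,30);g=cv2.cvtColor(b,6)
m=np.zeros_like(g);m[(g<90)]=255
cen=np.zeros_like(m);cv2.circle(cen,(125,125),70,255,-1)
rect('slot dark','top',m&cen,215,180,.086)
g=cv2.cvtColor(big(s,270,240,80,60),6)[30*8//5:,:];
b=big(s,285,240,30,40);hs=cv2.cvtColor(b,cv2.COLOR_BGR2HSV)
m=((hs[...,1]<90)&(hs[...,2]>75)).astype(np.uint8)*255
rect('core light','side',m,285,240,.094)
b=big(t,340,185,35,25);hs=cv2.cvtColor(b,cv2.COLOR_BGR2HSV)
for th in(55,62,70):
  m=((hs[...,1]<90)&(hs[...,2]>th)).astype(np.uint8)*255
  rect('core light','top',m,340,185,.094)
E
```

```text
coil top centre [568.6  51.3  86. ] edges [54.6 55.2 53.5 56.2] ang [-118.5  152.    62.6  -26.9]
slotbrass top centre [569.3  51.7  86. ] edges [38.2 15.7 38.  14.2] ang [-116.   160.7   61.7  -17.9]
coil side centre [568.8  53.4  86. ] edges [55.4 56.6 54.5 51.8] ang [ -27.4 -119.   147.5   62.1]
slotbrass side centre [568.6  52.4  86. ] edges [17.2 35.1 18.1 33.2] ang [ -25.4 -113.2  148.7   65.6]
core top centre [ 557.3 -247.1   94. ] edges [32.1 16.5 32.8 14.2] ang [-90.6 175.   85.3  -8.2]
core side centre [ 557.  -247.1   94. ] edges [13.  29.8 12.  33.4] ang [  -6.7  -89.4 -170.4   92.4]
rack top centre [ 557.1 -281.6   62. ] edges [159.9  79.9 158.9  80.6] ang [-91.2 177.5  89.   -1.8]
slot dark top [568.9  51.4] [28.7  8.7] 61.7
core light side [ 550.5 -262.5] [67.4 25.6] 67.8
core light top [ 554.9 -242.4] [42.4 21.9] 88.1
core light top [ 557.2 -245.6] [36.2 17. ] 88.1
core light top [ 557.3 -245.9] [35.5 16.7] 88.1
```

```bash
cat >> h.py <<'E'
def to(x,y,z,yaw):
    o=ctrl.get_obs();q=o["eef_rot"];r=R.from_quat([q[1],q[2],q[3],q[0]]);M=r.as_matrix()
    cy=np.degrees(np.arctan2(M[1,1],M[0,1])); d=(np.array([x,y,z])-o["eef_pos"])
    print("t",round(o["time_s"],2),"tcp",(o["eef_pos"]*1e3).round(1),"yaw",cy.round(2),"shift cm",(M.T@d*100).round(2),"roll",round((cy-yaw+90)%180-90,2),"F",o["wrist_force"].round(1),"open",round(o["opening"],3),"grip",round(o["grasp_force"],1),"tilt",(M[:2,2]*1e3).round(1))
E
python3 -c "
from h import *
to(.5572,-.2467,.190,-1.5)"
```

```text
t 0.1 tcp [178.3 546.2 252.5] yaw 71.91 shift cm [-60.64 -63.59   6.32] roll 73.41 F [-0.1  0.4  1.5] open 1.0 grip 0.0 tilt [-0.8 -1.4]
```

```bash
python3 -m pendant '[[-1,-1,0,3],[-3,-3,0,6],[-5.5,-5.8,0,10],[-8.2,-8.6,0,15],[-11,-11.5,0,20],[-13.7,-14.4,0,25],[-16.5,-17.3,0,30],[-19.2,-20.1,0,35],[-22,-23,0,40],[-24.8,-26,0,45],[-27.5,-28.8,0,50],[-30.3,-31.8,0,55]]' && python3 -c "
from h import *
to(.5572,-.2467,.190,-1.5)"
```

```text
time_s: 1.1
eef_pos: [0.3679, 0.1485, 0.2532]
eef_rot: [0.0, 0.597, 0.802, 0.0]
wrist_force: [1.3, 0.5, 0.6]
opening: 1.0
grasp_force: 0.0
t 1.1 tcp [367.9 148.5 253.2] yaw 16.68 shift cm [-43.29   6.79   6.32] roll 18.18 F [1.3 0.5 0.6] open 1.0 grip 0.0 tilt [0.3 0.2]
```

```bash
python3 -m pendant '[[-4,0.6,0.5,2],[-8,1.2,1,4],[-12,1.9,1.6,6],[-16,2.5,2.2,8],[-20,3.1,2.9,10],[-24,3.8,3.5,12],[-28,4.4,4.1,14],[-32,5,4.7,16],[-36,5.6,5.3,18],[-39.5,6.2,5.8,18.2],[-42,6.6,6.2,18.2],[-43.3,6.8,6.3,18.2]]' 0.5 >/dev/null && python3 -m pendant '[[0,0,0,0],[0,0,0,0],[0,0,0,0],[0,0,0,0]]' && python3 - <<'E'
from h import *
to(.5572,-.2467,.090,-1.5)
im=imaging.camera("side");cv2.imwrite("pics/s1.png",cv2.resize(im[150:345,220:480,::-1],(780,585),interpolation=cv2.INTER_CUBIC))
E
```

```text
time_s: 2.43
eef_pos: [0.5585, -0.243, 0.1904]
eef_rot: [-0.0, 0.715, 0.699, 0.0]
wrist_force: [-0.4, -0.1, 0.1]
opening: 0.499
grasp_force: 0.0
t 2.43 tcp [ 558.5 -243.   190.4] yaw -1.23 shift cm [-0.37 -0.12 10.04] roll 0.27 F [-0.4 -0.1  0.1] open 0.499 grip 0.0 tilt [-0.3  0.4]
```

View pics/s1.png

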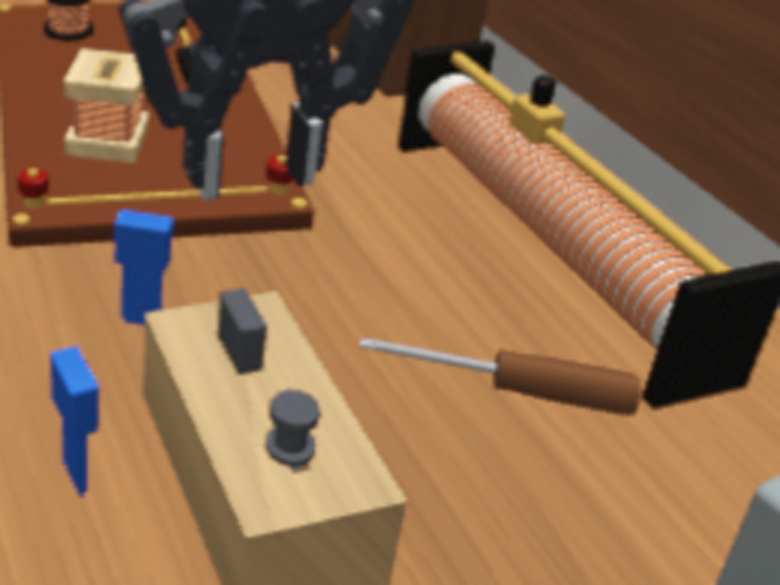

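The gripper is half open and straddles the line above the core head, which is at crop (243,330), with its pads at (205,165) and (308,145). Blue dummies are clear. Next I descend with the correction.

```bash
python3 -m pendant '[[-0.37,-0.12,1.5,0.3],[-0.37,-0.12,3.5,0.3],[-0.37,-0.12,5,0.3],[-0.37,-0.12,6,0.3],[-0.37,-0.12,7,0.3],[-0.37,-0.12,8,0.3],[-0.37,-0.12,8.7,0.3],[-0.37,-0.12,9.3,0.3],[-0.37,-0.12,9.7,0.3],[-0.37,-0.12,10,0.3],[-0.37,-0.12,10,0.3],[-0.37,-0.12,10,0.3]]'  && python3 - <<'E'
from h import *
to(.5572,-.2467,.090,-1.5)
E
```

```text
time_s: 3.48
eef_pos: [0.5577, -0.2481, 0.0905]
eef_rot: [0.0, 0.717, 0.697, 0.0]
wrist_force: [0.5, -0.5, 0.1]
opening: 0.502
grasp_force: 0.0
t 3.48 tcp [ 557.7 -248.1   90.5] yaw -1.6 shift cm [ 0.14 -0.05  0.05] roll -0.1 F [ 0.5 -0.5  0.1] open 0.502 grip 0.0 tilt [ 0.3 -0.2]
```

```bash
python3 -m pendant '[[0,0,0,0],[0,0,0,0],[0,0,0,0],[0,0,0,0],[0,0,0,0],[0,0,0,0],[0,0,0,0],[0,0,0,0],[0,0,0,0],[0,0,0,0],[0,0,0,0],[0,0,0,0]]' 0 && python3 - <<'E'
from h import *
for i in range(4):
  to(.5572,-.2467,.190,-1.5); imaging.camera("side")
E
```

```text
time_s: 4.48
eef_pos: [0.5579, -0.2483, 0.0909]
eef_rot: [0.001, 0.717, 0.697, 0.0]
wrist_force: [0.4, -0.2, 5.2]
opening: 0.172
grasp_force: 59.2
t 4.48 tcp [ 557.9 -248.3   90.9] yaw -1.6 shift cm [ 0.15 -0.07 -9.91] roll -0.1 F [ 0.4 -0.2  5.2] open 0.172 grip 59.2 tilt [ 1.  -0.7]
t 4.53 tcp [ 557.9 -248.3   90.9] yaw -1.6 shift cm [ 0.15 -0.07 -9.91] roll -0.1 F [-0.4 -0.4  5.8] open 0.175 grip 59.2 tilt [ 1.  -0.7]
t 4.58 tcp [ 557.9 -248.3   90.9] yaw -1.59 shift cm [ 0.15 -0.07 -9.91] roll -0.09 F [ 0.5 -0.3  5.7] open 0.178 grip 59.2 tilt [ 0.9 -0.7]
t 4.63 tcp [ 557.9 -248.3   90.9] yaw -1.6 shift cm [ 0.15 -0.07 -9.91] roll -0.1 F [-0.1 -0.3  5.1] open 0.171 grip 59.2 tilt [ 1.  -0.7]
```

```bash
python3 -m pendant '[[0,0,-0.3,0],[0,0,-1,0],[0,0,-2,0],[0,0,-3,0],[0,0,-4,0],[0,0,-5,0],[0,0,-6,0],[0,0,-7,0],[0,0,-8,0],[0,0,-9,0],[0,0,-9.7,0],[0,0,-10,0]]' && python3 - <<'E'
from h import *
im=imaging.camera("side");cv2.imwrite("pics/s2.png",cv2.resize(im[180:320,240:400,::-1],(800,600) if 0 else (640,560),interpolation=cv2.INTER_CUBIC))
to(.5688,.052,.195,-27.7)
E
```

```text
time_s: 5.68
eef_pos: [0.5581, -0.2483, 0.192]
eef_rot: [0.001, 0.717, 0.697, 0.0]
wrist_force: [0.4, 0.2, -0.8]
opening: 0.177
grasp_force: 58.6
t 5.73 tcp [ 558.1 -248.4  192. ] yaw -1.59 shift cm [30.05  0.23 -0.34] roll 26.11 F [-0.3 -0.8 -0.1] open 0.173 grip 58.6 tilt [ 1.8 -1.3]
```

View pics/s2.png

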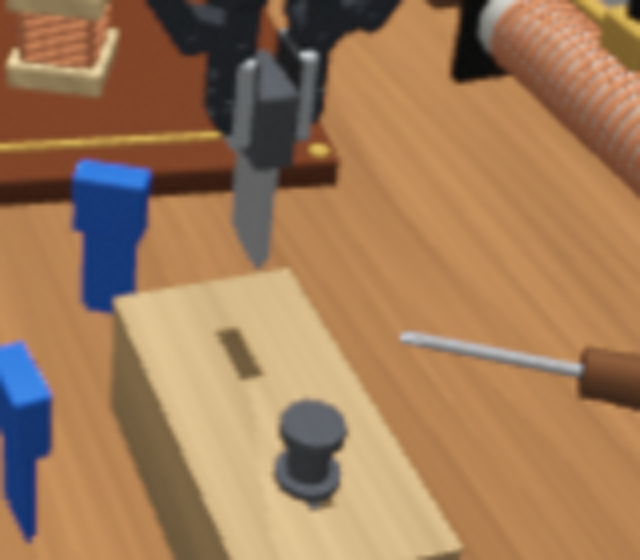

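The core is out of the rack and hangs upright between the pads at crop (265,110). Its blade tip is at (258,262) and the rack slot is empty at (238,352). Next, move above the coil.

```bash
python3 -m pendant '[[1,0,0,1],[3,0,0,3],[6,0,-0.1,6],[9,0,-0.2,9],[12,0.1,-0.3,12],[15,0.1,-0.3,15],[18,0.1,-0.3,18],[21,0.2,-0.3,21],[24,0.2,-0.3,24],[27,0.2,-0.3,26],[29,0.2,-0.3,26.1],[29.9,0.2,-0.3,26.1]]' >/dev/null;  python3 -m pendant '[[0,0,0,0],[0,0,0,0],[0,0,0,0],[0,0,0,0],[0,0,0,0],[0,0,0,0]]' >/dev/null; python3 - <<'E'
from h import *
im=imaging.camera("side");to(.5688,.052,.195,-27.7)
cv2.imwrite("pics/s3raw.png",im[...,::-1]);t=imaging.camera("top");cv2.imwrite("pics/t3raw.png",t[...,::-1])
f=lambda im,x,y,w,h:cv2.resize(im[y:y+h,x:x+w,::-1],(400,480),interpolation=cv2.INTER_CUBIC)
cv2.imwrite("pics/s3.png",np.hstack([f(im,222,110,75,90),f(t,200,150,75,90)]))
E
```

```text
t 7.28 tcp [567.9  50.1 193.3] yaw -27.76 shift cm [ 0.21 -0.01 -0.17] roll -0.06 F [ 0.5 -0.8 -0.9] open 0.174 grip 58.6 tilt [ 0.1 -0.1]
```

View pics/s3.png

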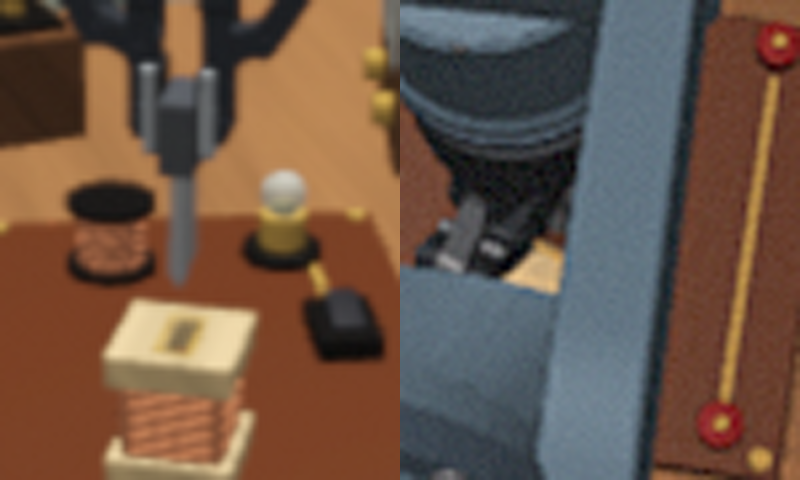

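```bash
python3 - <<'E'
from h import *
g=lambda X:((proj("side",X)-[222,110]+.5)*[400/75,480/90]-.5).round(1)
for a in(-1,0,1,):
  d=np.array([np.cos(np.radians(62.3)),np.sin(np.radians(62.3))])*.0015*a
  c=np.array([.5679,.0501])+d
  print(a,[list(g([*c,z])) for z in(.113,.150,.163,.195)])
print('slot',g([.5688,.052,.086]))
s=cv2.imread('pics/s3raw.png')[110:200,222:297]
b=cv2.resize(s,(400,480),interpolation=cv2.INTER_CUBIC);hs=cv2.cvtColor(b,cv2.COLOR_BGR2HSV)
for y in range(90,290,12):
  r=b[y,140:225].astype(int); 
  m=np.where(hs[y,140:225,1]<70)[0]+140
  print(y,m.min() if len(m) else None,m.max() if len(m) else None)
E
```

```text
-1 [[np.float64(181.6), np.float64(281.4)], [np.float64(182.2), np.float64(199.6)], [np.float64(182.4), np.float64(170.0)], [np.float64(183.0), np.float64(95.1)]]
0 [[np.float64(182.3), np.float64(279.9)], [np.float64(182.9), np.float64(198.2)], [np.float64(183.2), np.float64(168.6)], [np.float64(183.7), np.float64(93.8)]]
1 [[np.float64(183.0), np.float64(278.3)], [np.float64(183.7), np.float64(196.8)], [np.float64(183.9), np.float64(167.3)], [np.float64(184.5), np.float64(92.5)]]
slot [182.7 335. ]
90 140 224
102 140 224
114 140 224
126 140 224
138 141 222
150 146 215
162 162 196
174 169 191
186 173 193
198 140 193
210 140 193
222 172 194
234 172 194
246 170 194
258 170 191
270 144 187
282 177 180
```

```bash
python3 -m pendant '[[0.04,0,0.5,0],[0.04,0,1,0],[0.04,0,1.6,0],[0.04,0,2.1,0],[0.04,0,2.5,0],[0.04,0,2.8,0],[0.04,0,3.1,0],[0.04,0,3.4,0],[0.04,0,3.7,0],[0.04,0,4,0],[0.04,0,4,0],[0.04,0,4,0]]'; python3 - <<'E'
from h import *
im=imaging.camera("side");to(.5681,.0506,.115,-27.7)
E
```

```text
time_s: 8.33
eef_pos: [0.5679, 0.0512, 0.1531]
eef_rot: [-0.0, 0.856, 0.517, -0.0]
wrist_force: [-0.6, -0.0, -1.7]
opening: 0.176
grasp_force: 58.6
t 8.38 tcp [568.1  51.2 153.4] yaw -27.69 shift cm [-0.05  0.03  3.84] roll 0.01 F [-0.6 -0.  -0.9] open 0.177 grip 58.6 tilt [ 0.1 -0. ]
```

```bash
python3 -m pendant '[[-0.04,0,0.4,0],[-0.04,0,0.8,0],[-0.04,0,1.2,0],[-0.04,0,1.6,0],[-0.04,0,2,0],[-0.04,0,2.3,0],[-0.04,0,2.6,0],[-0.04,0,2.9,0],[-0.04,0,3.2,0],[-0.04,0,3.4,0],[-0.04,0,3.5,0],[-0.04,0,3.5,0]]'; python3 - <<'E'
from h import *
im=imaging.camera("side");to(.5681,.0506,.115,-27.7)
E
```

```text
time_s: 9.38
eef_pos: [0.5677, 0.0509, 0.118]
eef_rot: [-0.0, 0.856, 0.517, -0.0]
wrist_force: [0.6, 0.9, -1.3]
opening: 0.178
grasp_force: 58.6
t 9.43 tcp [567.8  50.9 118.2] yaw -27.69 shift cm [-0.01  0.04  0.32] roll 0.01 F [-0.1  0.5 -0.8] open 0.177 grip 58.6 tilt [-0.1  0. ]
```

```bash
python3 -m pendant '[[0,0,0.1,0],[0,0,0.2,0],[0,0,0.25,0],[0,0,0.3,0],[0,0,0.35,0],[0,0,0.4,0],[0,0,0.4,0]]'; python3 - <<'E'
from h import *
im=imaging.camera("side");to(.5681,.0506,.115,-27.7)
E
```

```text
time_s: 10.02
eef_pos: [0.5679, 0.0509, 0.1149]
eef_rot: [0.0, 0.856, 0.517, 0.0]
wrist_force: [-3.0, -1.4, 4.7]
opening: 0.173
grasp_force: 59.4
t 10.07 tcp [567.9  50.8 114.9] yaw -27.69 shift cm [-0.01  0.03 -0.01] roll 0.01 F [-3.1  0.5  5.2] open 0.174 grip 59.5 tilt [ 0.2 -0.1]
```

```bash
python3 -m pendant '[[0,0,0.05,0],[0,0,0.1,0],[0,0,0.1,0]]'; python3 - <<'E'
from h import *
im=imaging.camera("side");to(.5681,.0506,.115,-27.7)
f=lambda im,x,y,w,h:cv2.resize(im[y:y+h,x:x+w,::-1],(500,500),interpolation=cv2.INTER_CUBIC)
cv2.imwrite("pics/s4.png",f(im,222,135,75,75))
E
```

```text
time_s: 10.32
eef_pos: [0.568, 0.0509, 0.1149]
eef_rot: [0.0, 0.856, 0.517, 0.0]
wrist_force: [-7.0, -0.3, 12.2]
opening: 0.175
grasp_force: 60.6
t 10.37 tcp [568.   50.9 114.9] yaw -27.68 shift cm [-0.02  0.02 -0.01] roll 0.02 F [-6.5  0.4 12.2] open 0.179 grip 60.6 tilt [ 0.3 -0.3]
```

View pics/s4.png

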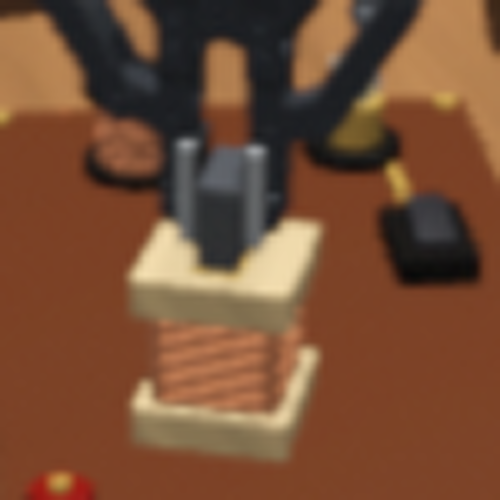

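The core is seated. Its head is on the coil's top at crop (222,255) with no blade showing, and z stopped at 114.9 mm, the expected value. Next: unload, open, and check it before lowering onto the coil.

```bash
python3 -m pendant '[[0,0,-0.1,0],[0,0,-0.1,0]]' >/dev/null; python3 -m pendant '[[0,0,0,0],[0,0,0,0],[0,0,0,0],[0,0,0,0],[0,0,0,0],[0,0,0,0],[0,0,0,0],[0,0,0,0],[0,0,0,0],[0,0,0,0]]' 1;  python3 - <<'E'
from h import *
im=imaging.camera("side");to(.5688,.052,.077,-27.7)
f=lambda im,x,y,w,h:cv2.resize(im[y:y+h,x:x+w,::-1],(500,500),interpolation=cv2.INTER_CUBIC)
cv2.imwrite("pics/s5.png",f(im,222,135,75,75))
E
```

```text
time_s: 11.37
eef_pos: [0.5679, 0.0509, 0.1143]
eef_rot: [0.0, 0.856, 0.517, 0.0]
wrist_force: [0.6, 0.3, 0.0]
opening: 0.999
grasp_force: 0.0
t 11.42 tcp [567.8  50.9 114.3] yaw -27.69 shift cm [0.15 0.03 3.73] roll 0.01 F [-0.2 -0.1 -0.2] open 0.996 grip 0.0 tilt [ 0. -0.]
```

View pics/s5.png

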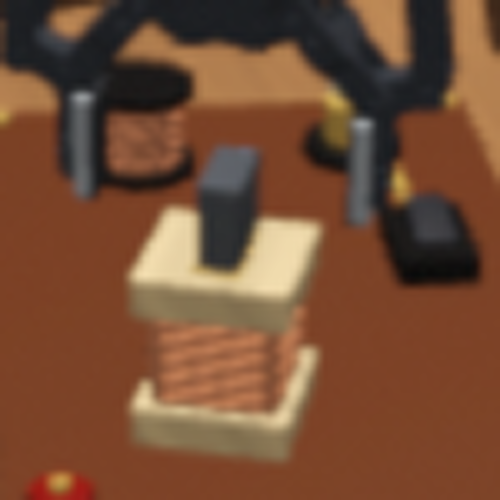

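The core stands fully seated in the coil: head at crop (228,210), nothing tilted, fingers open on both sides. Lower and grip the top cheek.

```bash
python3 -m pendant '[[0.15,0,0.3,0],[0.15,0,0.7,0],[0.15,0,1.1,0],[0.15,0,1.5,0],[0.15,0,1.9,0],[0.15,0,2.3,0],[0.15,0,2.7,0],[0.15,0,3.1,0],[0.15,0,3.4,0],[0.15,0,3.6,0],[0.15,0,3.7,0],[0.15,0,3.7,0]]'; python3 -m pendant '[[0,0,0,0],[0,0,0,0],[0,0,0,0],[0,0,0,0],[0,0,0,0],[0,0,0,0],[0,0,0,0],[0,0,0,0],[0,0,0,0],[0,0,0,0],[0,0,0,0],[0,0,0,0]]' 0;  python3 - <<'E'
from h import *
im=imaging.camera("side");to(.5688,.052,.177,-27.7)
f=lambda im,x,y,w,h:cv2.resize(im[y:y+h,x:x+w,::-1],(500,500),interpolation=cv2.INTER_CUBIC)
cv2.imwrite("pics/s6.png",f(im,222,135,75,75))
E
```

```text
time_s: 12.42
eef_pos: [0.5684, 0.0522, 0.0771]
eef_rot: [-0.0, 0.856, 0.517, -0.0]
wrist_force: [-0.0, -0.3, -1.0]
opening: 1.002
grasp_force: 0.0
time_s: 13.42
eef_pos: [0.5691, 0.0521, 0.0778]
eef_rot: [0.0, 0.856, 0.517, 0.001]
wrist_force: [1.3, -0.7, 5.1]
opening: 0.622
grasp_force: 64.3
t 13.47 tcp [569.1  52.1  77.8] yaw -27.7 shift cm [-0.02 -0.01 -9.92] roll 0.0 F [ 1.3 -0.2  4.8] open 0.622 grip 64.3 tilt [ 1.3 -0.1]
```

View pics/s6.png

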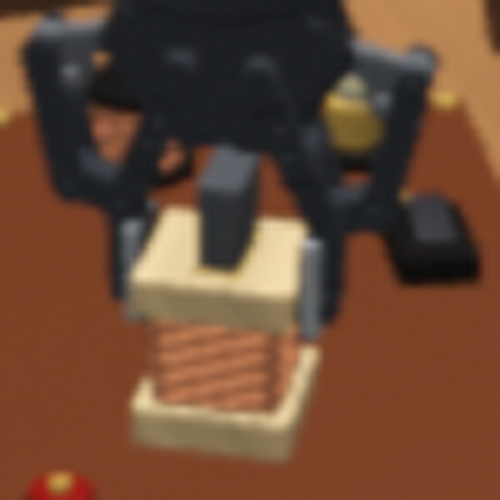

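The fingers hold the top cheek flat at crop (130,270) and (313,285), opening 0.62 ≈ 53 mm. The body is clear of the head. Lift.

```bash
python3 -m pendant '[[0,0,-0.2,0],[0,0,-0.6,0],[0,0,-1.1,0],[0,0,-1.6,0],[0,0,-2.1,0],[0,0,-2.6,0],[0,0,-3.1,0],[0,0,-3.6,0],[0,0,-4.1,0],[0,0,-4.6,0],[0,0,-5.1,0],[0,0,-5.6,0]]'; python3 -m pendant '[[0,0,-0.5,0],[0,0,-1,0],[0,0,-1.5,0],[0,0,-2,0],[0,0,-2.5,0],[0,0,-3,0],[0,0,-3.4,0],[0,0,-3.8,0],[0,0,-4.1,0],[0,0,-4.3,0],[0,0,-4.4,0],[0,0,-4.4,0]]'; python3 -m pendant '[[0,0,0,0],[0,0,0,0],[0,0,0,0],[0,0,0,0],[0,0,0,0],[0,0,0,0],[0,0,0,0],[0,0,0,0]]' >/dev/null;  python3 - <<'E'
from h import *
im=imaging.camera("side");to(.5688,.052,.177,-27.7)
cv2.imwrite("pics/s7.png",cv2.resize(im[70:340,190:450,::-1],(578,600),interpolation=cv2.INTER_CUBIC))
E
```

```text
time_s: 14.47
eef_pos: [0.5685, 0.0522, 0.1338]
eef_rot: [0.0, 0.856, 0.517, -0.0]
wrist_force: [-0.0, -0.4, -4.0]
opening: 0.622
grasp_force: 63.5
time_s: 15.47
eef_pos: [0.5686, 0.0522, 0.1775]
eef_rot: [0.0, 0.856, 0.517, 0.0]
wrist_force: [-0.3, -0.5, -3.9]
opening: 0.619
grasp_force: 63.5
t 16.18 tcp [568.5  52.2 177.3] yaw -27.7 shift cm [-0.    0.03  0.03] roll 0.0 F [ 0.8 -0.2 -4.3] open 0.624 grip 63.5 tilt [ 0. -0.]
```

View pics/s7.png

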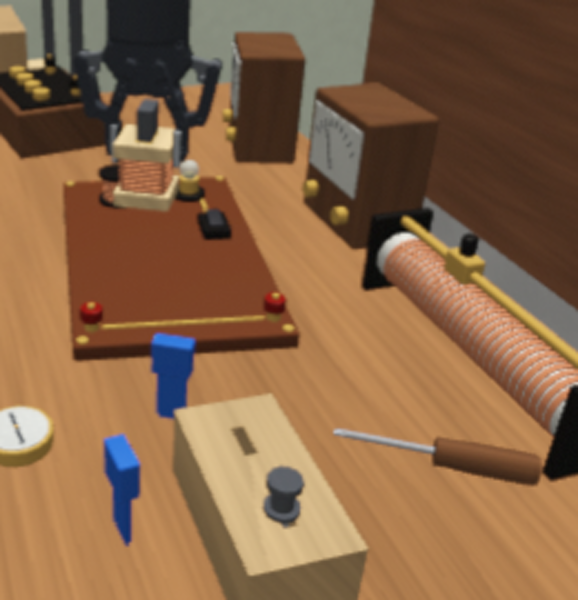

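The coil, with the core in it (head at crop (148,120)), is held level about 10 cm above the panel. The wrist reads 4.3 N, about 0.45 kg, which matches coil plus core. Everything else is in place.

```bash
python3 -c "
from bench import workorder
print(workorder.hand_in())"
```

```text
the job is handed in; nothing more can be done
None
```

The job is handed in at about 16 s: the core is fully seated in the coil, and the arm is holding the coil level about 10 cm above the panel; the round-headed blade, spool, compass and screwdriver were not touched.

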